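Block up a repaired power supply in its crate

TASK

The repaired power supply stands in one corner of its shipping crate, with a gap left along two of its sides: block it so that it cannot shift, using for each gap the one pine block that fits it snugly (one stands by itself on the desk, the other is in the narrow rack among thinner spares). Each block must end standing upright on the crate floor at about the middle of that side of the power supply, its thickness across the gap; let it down gently, do not drop it in. Leave the power supply in its corner, the spare blocks in the rack and everything else on the desk where it is.

Things in the scene. Friction and masses are not known exactly. Their poses are not given: they have to be found in the camera images.
- block_thick_mid (a point): Plain pine block 46 mm thick, 60 long and 78 tall, standing upright, alone on the clear stretch of desk between crate and rack; it fits the wide gap. The point lies at its centre (39 above its underside); its x axis runs across the thickness, y along the 60 mm length, z up. All edges of its foot are chamfered by about 4 mm. About 100 g.
- block_slim_mid (a point): Plain pine block 36 mm thick, 60 long and 78 tall, standing upright in the rack, the thickest of the three there, in any of the three places; it fits the narrow gap. The point lies at its centre (39 above its underside); its x axis runs across the thickness, y along the 60 mm length, z up. All edges of its foot are chamfered by about 4 mm. About 80 g.
- spare_medium_mid (a point): Plain pine block 26 mm thick, 60 long and 78 tall, standing upright in the rack, a spare, too thin for either gap. The point lies at its centre (39 above its underside); its x axis runs across the thickness, y along the 60 mm length, z up. All edges of its foot are chamfered by about 4 mm. About 57 g.
- spare_thin_mid (a point): Plain pine block 18 mm thick, 60 long and 78 tall, standing upright in the rack, a spare, too thin for either gap. The point lies at its centre (39 above its underside); its x axis runs across the thickness, y along the 60 mm length, z up. All edges of its foot are chamfered by about 3 mm. About 40 g.
- rack: Narrow slatted wooden rack, open on top, fixed, 256 (its x) x 82 (y) x 90 mm tall; origin under its middle. Floor 6, walls 8 mm thick. Three blocks stand in a row along its x, 64 mm between centres (28 mm or more free before each face of the 36 mm block), 60 mm length across it. Its sides rise 6 mm above them, 3 mm from their ends: only the broad faces can be gripped here.
- crate: Open plywood shipping crate, fixed to the desk, 219 x 199 mm outside (plus 10 mm battens on its two x faces), 104 mm tall; walls and floor 9 mm thick, inside 201 mm (its x) by 181 mm (its y) by 95 mm deep; origin at the middle of its underside, z up.
- gap_wide (a point): Point on the crate floor (9 mm above the desk) at the middle of the wide gap, between the unit's +x side and the crate's +x wall, at the middle of that side; at x 75.5, y -19.5 mm in the crate's frame, same axes. The gap is 50 mm wide (along x) and runs the crate's full 181 mm along y. Fingers have room beyond a block's ends, none beside its broad faces.
- gap_narrow (a point): Point on the crate floor (9 mm above the desk) at the middle of the narrow gap, between the unit's +y side and the crate's +y wall, at the middle of that side; at x -24.5, y 70.5 mm in the crate's frame, same axes. The gap is 40 mm wide (along y) and runs the crate's full 201 mm along x. Fingers have room beyond a block's ends, none beside its broad faces.
- unit_mid (a point): Steel-cased power supply with a round fan guard on top, 150 mm (its x, same as the crate's) x 140 mm (y) x 86 mm tall, 1.3 kg, standing loose in the -x, -y corner of the crate about 1 mm from both walls; the point is at its centre. Its top is 9 mm below the crate's rim.
- offcut: Flat pine offcut 75 x 45 x 18 mm lying on the desk; origin under its middle.
- tape: Brown roll of packing tape lying flat, 100 mm across, 48 mm tall; origin under its middle.
- screwdriver: Screwdriver 190 mm long with a black handle, lying on the desk beyond the rack; origin near its middle.
- meter: Black hand-held multimeter 150 x 76 x 40 mm lying on its back; origin under its middle.
- mug: White mug 80 mm across, 95 mm tall; origin under its middle.
- jar: Screw-top glass jar 64 mm across, 75 mm tall; origin under its middle.
Things that resemble listed ones, but are neither listed nor needed, are in the scene too. What is shaped like the part that bears block_thick_mid but red or turquoise is not meant.

How it is judged:
By the outcome, as a careful person would: the job done as asked, in the order asked, and still so for the second after the job is handed in, with the robot touching nothing.
It also fails if it takes over 70 s, if anything falls off the work surface, if the arm or the gripper's body presses on something with over 40 N, if the wrist force passes 120 N, or if a joint passes its speed limit or range.

ROBOT

A 6-joint arm with a two-finger parallel gripper is mounted at the origin on the work surface. World frame = base frame: x ahead of the robot, y to its left, z up, the work surface at z = 0. Lengths are in m, angles in rad, forces in N, time in s.
With the tool pointing down it reaches from about 0.375 to 0.9 m from the base axis. Payload 3.1 kg.
Tool frame: the origin (TCP) lies at the very end of the fingers, on their centre line; the grasp point (between the pads) lies 19 mm behind it; z points along the fingers, y is the direction in which the jaws open and shut (so a half turn about z gives the same grasp; the last joint's range is limited). The gripper opens to 85 mm and grips with 20 to 120 N. Pads are 22 mm wide; open, the fingers measure 114 mm over their backs; the gripper's body (76 mm by 85 mm) begins 54 mm behind the grasp point. The pads swing forward as they close: fully open they stand 13 mm farther back than shut.
Start: joints at [-1.317, 0.527, 1.433, -0, 1.181, -0.178], TCP at [0.262, -0.568, 0.231] pointing down, gripper open.
Joint ranges: [-3.08, 3.08], [-0.75, 2.2], [0.22, 2.44], [-1.43, 4.57], [0, 2.65], [-2.85, 2.85]. Speed limits (rad/s): [2.79, 2.79, 3.14, 3.14, 3.14, 3.14].

INTERFACE

Orientations are given as a unit quaternion [x, y, z, w].
In Python, from station import manip gives the robot as it stands.
- The arm moves only by the tool send_rows, never from a script. Its argument "motion" is a list of rows, each an object with "gripper": the finger opening in mm, from 0 to 85.4; "travel": the shift along the tool's x, y, z in mm, a list of three; "rotation": the turn, a rotation vector about the tool's x, y, z in degrees, a list of three. In form: [{"gripper": gripper, "travel": [x, y, z], "rotation": [ax, ay, az]}, ...]. A call has 1 to 12 rows; each row shifts and turns the commanded pose from where the row before left it, along the tool's axes as they then stand; what a row does not reach is not made up. A row lasts 1/12 s, in which the tool goes at most 41.7 mm and 7.16 degrees, less where a joint would pass 70% of its speed; a pose out of reach is approached as far as the arm can. A call is refused whole if a number of a shift passes 41.7 or a number of a turn 7.16, either way. A call with a gripper value outside its range is refused whole. The fingers move at their own pace and stop on an object; "newtons" is the grip in N (left out, the last holds). Time passes only in rows, so rows that do not move let the fingers close. It gives the time, the measured TCP pose, the force and the opening at its end, in the units of the state.
- manip.sense(): the state, without advancing time (a new reading comes with each control period).
- manip.snapshot(name): name is "scene" or "top"; returns the picture (384x512x3 uint8, red, green, blue); there is no depth.
- manip.calibration(name): a dict with "fx", "fy", "cx", "cy" (pixels), "cam_to_world" (4x4, takes a point from camera to world coordinates). Camera axes: x right, y down, z forward; pixel columns grow to the right and rows downward; lengths in m; the calibration is good to about 2 mm. A picture is of the moment at which its call begins. calibration takes no time and is no camera call.
- manip.sign_off(): hands the job in, once; it reports no verdict.
The state is a dict: "t": time; "q": joint angles; "qd": joint speeds; "tau": joint torques, N m; "tcp_pos": TCP position; "tool_rot": TCP orientation; "force": force on the tool from outside, world axes, zero at the start; "ft_torque": the same for the moment, N m; "finger_gap": opening from 0.0 (shut) to 1.0 (fully open).
Only numpy, scipy, OpenCV 4.12 (cv2) and the standard library are available. Lean on these libraries where they do the work, as an engineer would, in place of code of your own. Each camera call takes 0.05 s, during which the arm holds its last target. There are 200 camera calls.

## Working session

There is one attempt and no reset: what is moved stays moved. The work goes in short steps, Python scripts to look and compute and a tool call to move; the robot and the scene stay as the last step left them, time stands still between calls to the robot, and variables do not carry over. Pictures are saved under pics/ and viewed, about 8 in all and at most 12, crops included, and the job is handed in when it is done.

Besides the shell and the picture viewer there is one more tool, called after "Request:" by a JSON object that holds its "api" and its "payload", one argument or row to a line. send_rows: Moves the arm, as the interface text tells. Its arguments: {"type":"object","properties":{"motion":{"type":"array","items":{"type":"object","properties":{"gripper":{"type":"number"},"travel":{"type":"array","items":{"type":"number"}},"rotation":{"type":"array","items":{"type":"number"}}}}},"newtons":{"type":"number"}},"required":["motion"]}

```bash
mkdir -p pics; ls; python3 - <<'E'
from station import manip
import cv2,numpy as np
np.set_printoptions(precision=4,suppress=True)
for n in("scene","top"):
    cv2.imwrite(f"pics/{n}0.png",cv2.cvtColor(manip.snapshot(n),cv2.COLOR_RGB2BGR))
    c=manip.calibration(n);print(n,c['fx'],c['fy'],c['cx'],c['cy']);print(np.array(c['cam_to_world']))
s=manip.sense();print(s)
E
```

```text
pics
scene 491.3410956524718 491.3410956524718 260.42755766264133 194.95758588139083
[[ 0.8255  0.4323 -0.3628  1.044 ]
 [ 0.5643 -0.624   0.5405 -0.4996]
 [ 0.0073 -0.6509 -0.7591  1.0388]
 [ 0.      0.      0.      1.    ]]
top 448.44867085929405 448.44867085929405 255.3988933644165 198.0108731303989
[[ 0.0203 -0.9813  0.1916  0.3404]
 [-0.9998 -0.0214 -0.0039  0.1648]
 [ 0.0079 -0.1915 -0.9815  1.2045]
 [ 0.      0.      0.      1.    ]]
{'t': 0.1, 'q': array([-1.3175,  0.5284,  1.4338, -0.    ,  1.1814, -0.1785]), 'qd': array([ 0.0009, -0.0006, -0.0028,  0.0012,  0.0011,  0.0005]), 'tau': array([ -0.0005, -44.3305, -17.8586,  -0.0003,   0.0039,   0.    ]), 'tcp_pos': array([ 0.2614, -0.567 ,  0.2304]), 'tool_rot': array([ 0.9768,  0.2142, -0.    , -0.001 ]), 'force': array([ 0.2469,  0.9487, -0.0212]), 'ft_torque': array([-0.0322,  0.0331, -0.0165]), 'finger_gap': 1.0018107942094896}
```

View pics/scene0.png

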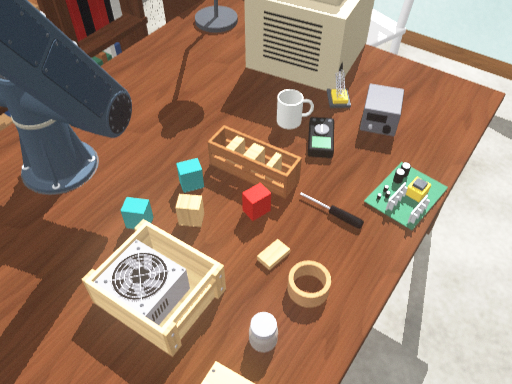

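View pics/top0.png

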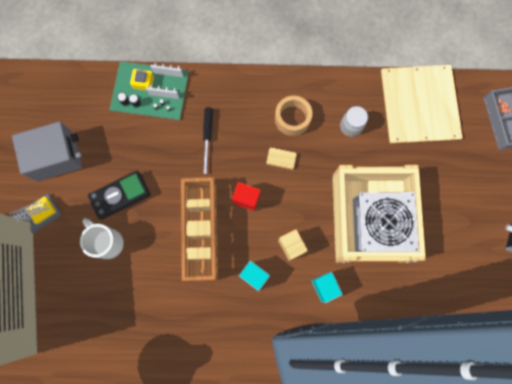

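The scene shows the crate (top view ~x335-425, y165-262), with its gaps on the +x (up) and +y (left) sides. The lone thick block is at about (293,245) and the rack at (181-216,178-280). Next I take enlarged crops to pick out the corners.

```bash
python3 - <<'E'
import cv2,numpy as np
a=cv2.imread("pics/top0.png")
c=cv2.resize(a[155:275,325:435],None,fx=5,fy=5,interpolation=cv2.INTER_CUBIC)
d=cv2.resize(a[170:290,172:316],None,fx=5,fy=5,interpolation=cv2.INTER_CUBIC)
cv2.imwrite("pics/c1.png",c);cv2.imwrite("pics/c2.png",d)
E
```

```text
(no output)
```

View pics/c1.png

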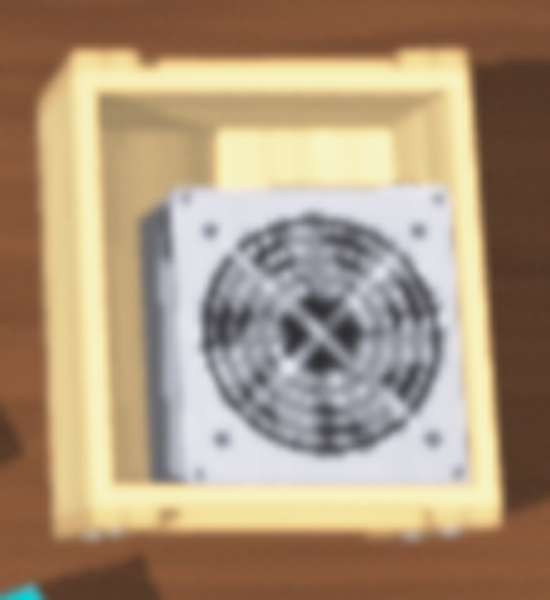

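View pics/c2.png

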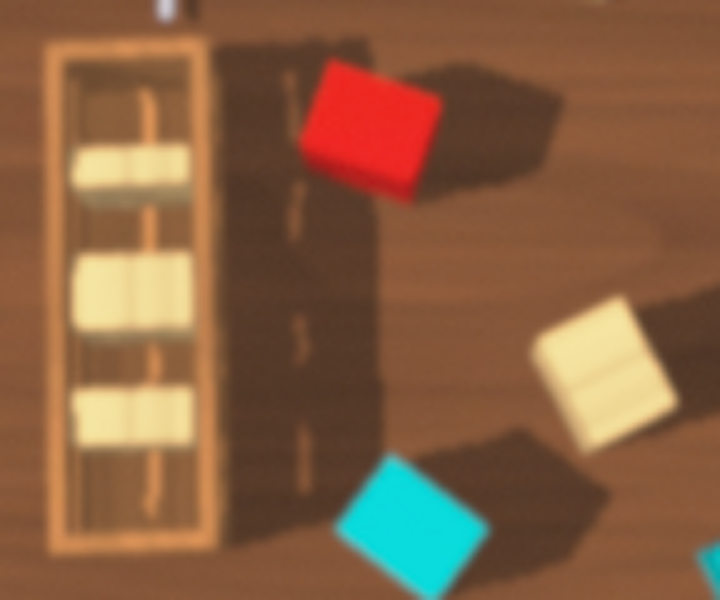

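The crops show clear corners. In the crate, the inner rim is at (100,93), (447,90), (468,487) and (113,487). In the rack, the outer rim is at (45,40), (210,38), (218,548) and (50,553), and the middle block is the thickest. The lone block's top is at about (540,350), (622,297), (680,403) and (590,453).

```bash
cat > h.py <<'E'
import numpy as np,cv2
from station import manip
np.set_printoptions(precision=1,suppress=True)
def ray(n,uv,z):
    c=manip.calibration(n);T=np.array(c['cam_to_world']);uv=np.atleast_2d(np.array(uv,float))
    d=np.c_[(uv[:,0]-c['cx'])/c['fx'],(uv[:,1]-c['cy'])/c['fy'],np.ones(len(uv))]@T[:3,:3].T
    o=T[:3,3];return 1000*(o+d*((z-o[2])/d[:,2])[:,None])[:,:2]
def proj(n,P):
    c=manip.calibration(n);T=np.linalg.inv(np.array(c['cam_to_world']));p=np.atleast_2d(P)/1000@T[:3,:3].T+T[:3,3]
    return np.c_[p[:,0]/p[:,2]*c['fx']+c['cx'],p[:,1]/p[:,2]*c['fy']+c['cy']]
def crop(uv,off,k=5): return (np.array(uv,float)+.5)/k-.5+np.array(off)
def fit(P,M):  # 2d rigid: world=R m + t
    P=np.array(P);M=np.array(M,float);a=P-P.mean(0);b=M-M.mean(0)
    th=np.arctan2((b[:,0]*a[:,1]-b[:,1]*a[:,0]).sum(),(a*b).sum());c,s=np.cos(th),np.sin(th);R=np.array([[c,-s],[s,c]])
    t=P.mean(0)-R@M.mean(0);return R,t,np.degrees(th),P-(M@R.T+t)
E
python3 - <<'E'
from h import *
def L(P): return np.linalg.norm(np.roll(P,-1,0)-P,axis=1)
P=ray("top",crop([(100,93),(447,90),(468,487),(113,487)],(325,155)),.104)
R,t,th,r=fit(P,[(100.5,90.5),(100.5,-90.5),(-100.5,-90.5),(-100.5,90.5)]);print("crate",t,th,L(P));print(r)
for g in((75.5,-19.5),(-24.5,70.5)):print(R@g+t)
U=ray("top",crop([(175,188),(449,186),(469,480),(182,482)],(325,155)),.095);print("unit",U,(U-t)@R)
P=ray("top",crop([(45,40),(210,38),(218,548),(50,553)],(172,170)),.090);print("rack",L(P))
R,t,th,r=fit(P,[(-128,41),(-128,-41),(128,-41),(128,41)]) ;print(t,th,r)
R,t,th,r=fit(P,[(41,128),(41,-128),(-41,-128),(-41,128)]) ;print(t,th,r)
P=ray("top",crop([(73,253),(192,251),(194,330),(75,333)],(172,170)),.084);print("slim",P.mean(0),L(P),P)
P=ray("top",crop([(540,350),(622,297),(680,403),(590,453)],(172,170)),.078);print("thick",P.mean(0),L(P));d=np.roll(P,-1,0)-P;print(np.degrees(np.arctan2(d[:,1],d[:,0])))
c=P.mean(0)
E
```

```text
crate [ 527.2 -153.1] 0.9486245241491995 [176.3 200.4 174.2 198.6]
[[-2.  -3.1]
 [ 0.5  1.6]
 [ 1.1  4.2]
 [ 0.4 -2.6]]
[ 603.  -171.3]
[501.5 -83. ]
unit [[ 577.7 -103.1]
 [ 581.8 -242.2]
 [ 433.4 -245. ]
 [ 429.4 -102.9]] [[ 51.4  49.2]
 [ 53.2 -90.1]
 [-95.3 -90.4]
 [-96.9  51.7]]
rack [ 84.1 256.4  82.  257.7]
[480.  302.8] -176.60192559106332 [[ -3.3  82.8]
 [  4.4 -83.2]
 [  3.9 -81.7]
 [ -5.   82.1]]
[480.  302.8] 2.8528994204822693 [[ 92.3 -80.5]
 [ 82.5  91.2]
 [-91.7  81.6]
 [-83.  -92.3]]
slim [479.5 302.1] [59.9 39.9 59.5 40.4] [[498.4 333.4]
 [500.7 273.6]
 [460.9 271. ]
 [458.1 330.4]]
thick [443.   63.1] [49.6 60.3 51.8 56.9]
[ -56.1 -151.   119.8   26.6]
```

Request:
{"api": "send_rows", "payload": {
  "motion": [
    {"rotation":[0,0,-7]},
    {"rotation":[0,0,-7]},
    {"rotation":[0,0,-7]},
    {"rotation":[0,0,-7]},
    {"rotation":[0,0,-7]},
    {"rotation":[0,0,-7]},
    {"rotation":[0,0,-7]},
    {"rotation":[0,0,-7]},
    {"rotation":[0,0,-7]},
    {"rotation":[0,0,-7]},
    {"rotation":[0,0,-7]},
    {"rotation":[0,0,-7]}
  ],
  "newtons": 40
}}

```text
validation failed for argument at $.mo...
```

Request:
{"api": "send_rows", "payload": {
  "motion": [
    {"rotation":[0,0,-5]},
    {"rotation":[0,0,-5]},
    {"travel":[15,15,0]},
    {"travel":[26,26,0]},
    {"travel":[26,26,0]},
    {"travel":[26,26,0]},
    {"travel":[26,26,0]},
    {"travel":[26,26,0]},
    {"travel":[26,26,0]},
    {"travel":[26,26,0]},
    {"travel":[26,26,0]},
    {"travel":[26,26,0]}
  ]
}}

```text
validation failed for argument at $.mo...
```

```bash
cat >> h.py <<'E'
from scipy.spatial.transform import Rotation as Rn
def pose():
    s=manip.sense();R=Rn.from_quat(s['tool_rot']).as_matrix();p=1000*np.array(s['tcp_pos'])
    return s,p,R,np.degrees(np.arctan2(R[1,0],R[0,0]))
def togo(x,y,z,phi=None):
    "travel left in present tool axes, after-turn axes, and turn about tool z"
    s,p,R,f=pose();d=np.array([x,y,z])-p
    R2=Rn.from_euler('z',0 if phi is None else phi-f,degrees=True).as_matrix()@R
    turn=0 if phi is None else -((phi-f+180)%360-180)
    print("t",round(s['t'],2),"p",p,"phi %.1f"%f,"tilt",R[:2,2]*57,"F",s['force'],"gap %.1f"%(s['finger_gap']*85.4),"q",np.degrees(s['q']))
    print(" now",R.T@d," turn z %.1f"%turn," after",R2.T@d)
E
python3 - <<'E'
from h import *
togo(443,63,150,119)
E
```

```text
t 0.1 p [ 261.4 -567.   230.4] phi 24.7 tilt [-0.   0.1] F [ 0.2  0.9 -0. ] gap 85.6 q [-75.5  30.3  82.1  -0.   67.7 -10.2]
 now [ 428.6 -496.    81.5]  turn z -94.3  after [462.9 464.4  79.7]
```

Request:
{"api": "send_rows", "payload": {
  "motion": [
    {"gripper":85,"travel":[0,0,0],"rotation":[0,0,-7]},
    {"gripper":85,"travel":[0,0,0],"rotation":[0,0,-7]},
    {"gripper":85,"travel":[0,0,0],"rotation":[0,0,-7]},
    {"gripper":85,"travel":[0,0,0],"rotation":[0,0,-7]},
    {"gripper":85,"travel":[0,0,0],"rotation":[0,0,-7]},
    {"gripper":85,"travel":[0,0,0],"rotation":[0,0,-7]},
    {"gripper":85,"travel":[0,0,0],"rotation":[0,0,-7]},
    {"gripper":85,"travel":[0,0,0],"rotation":[0,0,-7]},
    {"gripper":85,"travel":[0,0,0],"rotation":[0,0,-7]},
    {"gripper":85,"travel":[0,0,0],"rotation":[0,0,-7]},
    {"gripper":85,"travel":[0,0,0],"rotation":[0,0,-7]},
    {"gripper":85,"travel":[0,0,0],"rotation":[0,0,-7]}
  ],
  "newtons": 40
}}

```text
t: 1.1
tcp_pos: [0.2615, -0.5672, 0.2307]
tool_rot: [0.58, 0.815, 0.0, -0.0]
force: [0.2, 0.2, 0.3]
finger_gap: 0.998
```

Request:
{"api": "send_rows", "payload": {
  "motion": [
    {"gripper":85,"travel":[0,0,0],"rotation":[0,0,-5]},
    {"gripper":85,"travel":[0,0,0],"rotation":[0,0,-5.3]},
    {"gripper":85,"travel":[15,15,0],"rotation":[0,0,0]},
    {"gripper":85,"travel":[26,26,0],"rotation":[0,0,0]},
    {"gripper":85,"travel":[26,26,0],"rotation":[0,0,0]},
    {"gripper":85,"travel":[26,26,0],"rotation":[0,0,0]},
    {"gripper":85,"travel":[26,26,0],"rotation":[0,0,0]},
    {"gripper":85,"travel":[26,26,0],"rotation":[0,0,0]},
    {"gripper":85,"travel":[26,26,0],"rotation":[0,0,0]},
    {"gripper":85,"travel":[26,26,0],"rotation":[0,0,0]},
    {"gripper":85,"travel":[26,26,0],"rotation":[0,0,0]},
    {"gripper":85,"travel":[26,26,0],"rotation":[0,0,0]}
  ]
}}

```text
t: 2.1
tcp_pos: [0.3583, -0.2272, 0.2312]
tool_rot: [0.508, 0.862, 0.0, -0.0]
force: [1.4, -0.4, -0.6]
finger_gap: 0.998
```

Request:
{"api": "send_rows", "payload": {
  "motion": [
    {"gripper":85,"travel":[26,26,0],"rotation":[0,0,0]},
    {"gripper":85,"travel":[26,26,0],"rotation":[0,0,0]},
    {"gripper":85,"travel":[26,26,0],"rotation":[0,0,0]},
    {"gripper":85,"travel":[26,26,0],"rotation":[0,0,0]},
    {"gripper":85,"travel":[26,26,0],"rotation":[0,0,0]},
    {"gripper":85,"travel":[26,26,0],"rotation":[0,0,0]},
    {"gripper":85,"travel":[26,26,0],"rotation":[0,0,0]},
    {"gripper":85,"travel":[15,15,0],"rotation":[0,0,0]},
    {"gripper":85,"travel":[0,0,30],"rotation":[0,0,0]},
    {"gripper":85,"travel":[0,0,30],"rotation":[0,0,0]},
    {"gripper":85,"travel":[0,0,20],"rotation":[0,0,0]},
    {"gripper":85,"travel":[0,0,0],"rotation":[0,0,0]}
  ]
}}

```text
t: 3.1
tcp_pos: [0.432, 0.0396, 0.1482]
tool_rot: [0.507, 0.862, -0.002, -0.004]
force: [-0.5, -0.5, 0.0]
finger_gap: 0.993
```

```bash
python3 - <<'E'
from h import *
togo(443,63,42,119)
a=cv2.cvtColor(manip.snapshot("scene"),cv2.COLOR_RGB2BGR);b=cv2.cvtColor(manip.snapshot("top"),cv2.COLOR_RGB2BGR)
# two-camera check of the lone block and crate, from the first scene picture
s0=cv2.imread("pics/scene0.png")
pan=np.hstack([cv2.resize(s0[180:340,80:240],(398,398),interpolation=3),cv2.resize(a[100:260,110:270],(400,398),interpolation=3)])
cv2.imwrite("pics/p5.png",pan)
E
```

```text
t 3.1 p [432.   39.6 148.2] phi 119.1 tilt [-0.5  0.1] F [-0.5 -0.5  0. ] gap 84.8 q [ -9.6  24.2 113.2  -0.   43.1 -38.7]
 now [ 14.6  21.7 106.1]  turn z 0.1  after [ 14.6  21.7 106.1]
```

View pics/p5.png

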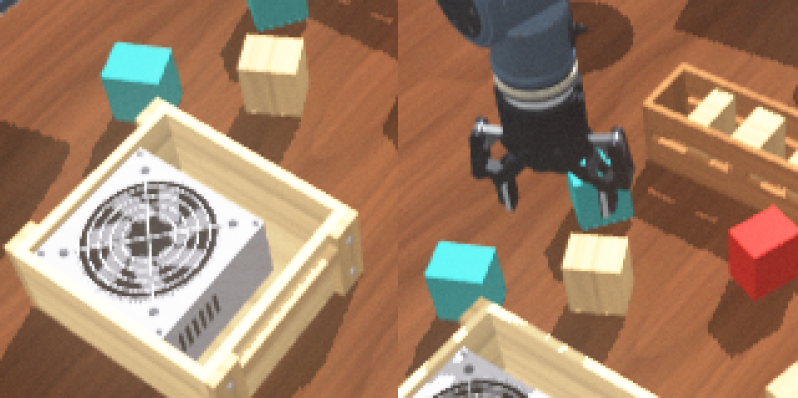

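The right panel shows the gripper hovering behind the lone block. In the left panel the block's top corners are at about (251,35), (304,38), (302,75) and (239,70). I cross-check these, along with the crate's inner rim, with the scene camera.

```bash
python3 - <<'E'
from h import *
k=398/160
P=ray("scene",crop([(251,35),(304,38),(302,75),(239,70)],(80,180),k),.078);d=np.roll(P,-1,0)-P
print("thick",P.mean(0),np.linalg.norm(d,axis=1),np.degrees(np.arctan2(d[:,1],d[:,0])))
P=ray("scene",crop([(38,252),(142,150),(260,225),(162,345)],(80,180),k),.095);print("unit",P,P.mean(0))
P=ray("scene",crop([(163,122),(341,217),(21,250)],(80,180),k),.104);print("crate TL,TR?,BL inner",P)
E
```

```text
thick [449.6  64.1] [55.3 49.2 64.4 47.3] [  30.5  -53.6 -151.1  115.6]
unit [[ 434.9 -239.6]
 [ 433.4 -107.1]
 [ 577.8 -107.2]
 [ 586.1 -243.4]] [ 508.  -174.3]
crate TL,TR?,BL inner [[ 432.9  -75.7]
 [ 636.4  -63.5]
 [ 427.  -249.1]]
```

Request:
{"api": "send_rows", "payload": {
  "motion": [
    {"gripper":85,"travel":[7,12,0],"rotation":[0,0,0]},
    {"gripper":85,"travel":[7,12,0],"rotation":[0,0,0]},
    {"gripper":85,"travel":[0,0,0],"rotation":[0,0,0]},
    {"gripper":85,"travel":[0,0,25],"rotation":[0,0,0]},
    {"gripper":85,"travel":[0,0,25],"rotation":[0,0,0]},
    {"gripper":85,"travel":[0,0,20],"rotation":[0,0,0]},
    {"gripper":85,"travel":[0,0,18],"rotation":[0,0,0]},
    {"gripper":85,"travel":[0,0,18],"rotation":[0,0,0]},
    {"gripper":85,"travel":[0,0,0],"rotation":[0,0,0]},
    {"gripper":85,"travel":[0,0,0],"rotation":[0,0,0]}
  ]
}}

```text
t: 4.03
tcp_pos: [0.4493, 0.0623, 0.0457]
tool_rot: [0.507, 0.862, -0.0, -0.0]
force: [1.2, -0.3, 0.5]
finger_gap: 0.998
```

Request:
{"api": "send_rows", "payload": {
  "motion": [
    {"gripper":72,"travel":[0,0,0],"rotation":[0,0,0]},
    {"gripper":66,"travel":[0,0,0],"rotation":[0,0,0]},
    {"gripper":62,"travel":[0,0,0],"rotation":[0,0,0]},
    {"gripper":58,"travel":[0,0,0],"rotation":[0,0,0]},
    {"gripper":50,"travel":[0,0,0],"rotation":[0,0,0]},
    {"gripper":50,"travel":[0,0,0],"rotation":[0,0,0]},
    {"gripper":50,"travel":[0,0,0],"rotation":[0,0,0]},
    {"gripper":50,"travel":[0,0,0],"rotation":[0,0,0]},
    {"gripper":50,"travel":[0,0,0],"rotation":[0,0,0]},
    {"gripper":50,"travel":[0,0,0],"rotation":[0,0,0]}
  ],
  "newtons": 40
}}

```text
t: 4.87
tcp_pos: [0.4495, 0.0626, 0.0466]
tool_rot: [0.507, 0.862, 0.0, 0.001]
force: [-0.6, -1.8, 7.1]
finger_gap: 0.697
```

```bash
python3 - <<'E'
from h import *
togo(446,63.6,42,119.5)
E
```

```text
t 4.87 p [449.5  62.6  46.6] phi 119.1 tilt [ 0.1 -0. ] F [-0.6 -1.8  7.1] gap 59.5 q [ -6.2  37.2 114.7  -0.   28.  -35.3]
 now [ 2.6 -2.5  4.6]  turn z -0.4  after [ 2.6 -2.5  4.6]
```

Request:
{"api": "send_rows", "payload": {
  "motion": [
    {"gripper":50,"travel":[0,0,-20],"rotation":[0,0,0]},
    {"gripper":50,"travel":[0,0,-35],"rotation":[0,0,0]},
    {"gripper":50,"travel":[0,0,-35],"rotation":[0,0,-7]},
    {"gripper":50,"travel":[0,0,-35],"rotation":[0,0,-7]},
    {"gripper":50,"travel":[0,0,-20],"rotation":[0,0,-7]},
    {"gripper":50,"travel":[0,0,0],"rotation":[0,0,-7]},
    {"gripper":50,"travel":[0,0,0],"rotation":[0,0,-7]},
    {"gripper":50,"travel":[0,0,0],"rotation":[0,0,-7]},
    {"gripper":50,"travel":[0,0,0],"rotation":[0,0,-7]},
    {"gripper":50,"travel":[0,0,0],"rotation":[0,0,-7]},
    {"gripper":50,"travel":[0,0,0],"rotation":[0,0,-6]},
    {"gripper":50,"travel":[0,0,0],"rotation":[0,0,0]}
  ]
}}

```text
t: 5.87
tcp_pos: [0.449, 0.0628, 0.1908]
tool_rot: [-0.01, 1.0, -0.0, 0.0]
force: [-0.2, -0.3, -0.5]
finger_gap: 0.694
```

Request:
{"api": "send_rows", "payload": {
  "motion": [
    {"gripper":50,"travel":[-10,-16,0],"rotation":[0,0,0]},
    {"gripper":50,"travel":[-20,-31,0],"rotation":[0,0,0]},
    {"gripper":50,"travel":[-20,-31,0],"rotation":[0,0,0]},
    {"gripper":50,"travel":[-20,-31,0],"rotation":[0,0,0]},
    {"gripper":50,"travel":[-20,-31,0],"rotation":[0,0,0]},
    {"gripper":50,"travel":[-20,-31,0],"rotation":[0,0,0]},
    {"gripper":50,"travel":[-20,-31,0],"rotation":[0,0,0]},
    {"gripper":50,"travel":[-14,-22,0],"rotation":[0,0,0]},
    {"gripper":50,"travel":[-8,-12,0],"rotation":[0,0,0]},
    {"gripper":50,"travel":[0,0,0],"rotation":[0,0,0]},
    {"gripper":50,"travel":[0,0,0],"rotation":[0,0,0]},
    {"gripper":50,"travel":[0,0,0],"rotation":[0,0,0]}
  ]
}}

```text
t: 6.87
tcp_pos: [0.6042, -0.1692, 0.19]
tool_rot: [-0.009, 1.0, 0.001, -0.001]
force: [-0.6, -0.8, -1.1]
finger_gap: 0.695
```

```bash
python3 - <<'E'
from h import *
togo(605.3,-171.7,150,181)
a=cv2.cvtColor(manip.snapshot("scene"),cv2.COLOR_RGB2BGR);cv2.imwrite("pics/s6.png",a)
cv2.imwrite("pics/p6.png",cv2.resize(a[160:360,70:270],(600,600),interpolation=3))
E
```

```text
t 6.87 p [ 604.2 -169.2  190. ] phi -179.0 tilt [-0.1  0.1] F [-0.6 -0.8 -1.1] gap 59.4 q [ -25.8   33.1   83.9    0.    63.1 -116.8]
 now [-1.1 -2.6 40. ]  turn z -0.0  after [-1.1 -2.6 40. ]
```

View pics/p6.png

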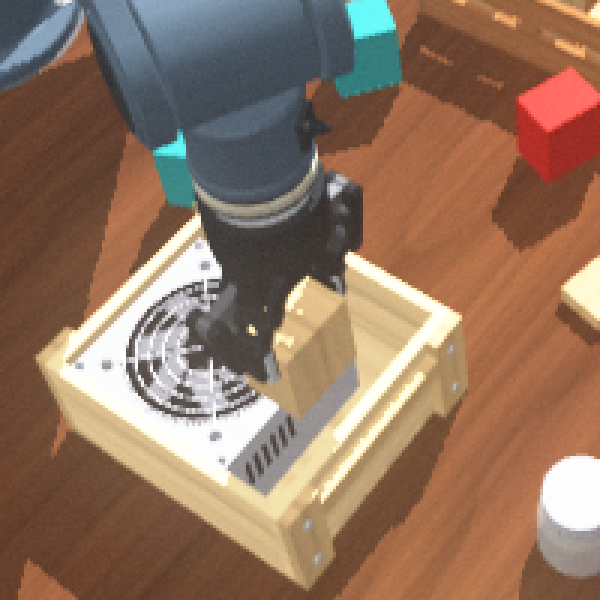

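The block is held above the wide gap. Its +x face bottom corners are at about (292,417) and (356,368) and its top corners at (272,352) and (348,292). The crate's +x inner rim runs from (435,318) to (281,490).

```bash
python3 - <<'E'
from h import *
f=lambda uv,z:ray("scene",crop(uv,(70,160),3),z)
print("face bottom",f([(292,417),(356,368)],.144)); print("face top",f([(348,292)],.222))
print("rim +x inner",f([(435,318),(340,425),(281,490)],.104))
print("rim corner -x-y",f([(64,370)],.104)," unit +x edge",f([(228,483),(262,442)],.095),"unit -x-y",f([(70,370)],.095))
print("proj wall rim outer",f([(463,318),(305,525)],.104))
E
```

```text
face bottom [[ 616.9 -199.2]
 [ 628.2 -145.4]]
face top [[ 623.3 -135.2]]
rim +x inner [[ 630.5  -63.5]
 [ 629.8 -171.3]
 [ 628.6 -231.9]]
rim corner -x-y [[ 437.3 -250.5]]  unit +x edge [[ 591.1 -246.2]
 [ 589.2 -209.5]] unit -x-y [[ 435.  -245.6]]
proj wall rim outer [[ 647.6  -51.7]
 [ 658.8 -241.8]]
```

Request:
{"api": "send_rows", "payload": {
  "motion": [
    {"gripper":50,"travel":[-3,-2.5,10],"rotation":[0,0,0]},
    {"gripper":50,"travel":[0,0,15],"rotation":[0,0,0]},
    {"gripper":50,"travel":[0,0,8],"rotation":[0,0,0]},
    {"gripper":50,"travel":[0,0,0],"rotation":[0,0,0]},
    {"gripper":50,"travel":[0,0,0],"rotation":[0,0,0]},
    {"gripper":50,"travel":[0,0,0],"rotation":[0,0,0]}
  ]
}}

```text
t: 7.42
tcp_pos: [0.6087, -0.1727, 0.1576]
tool_rot: [-0.009, 1.0, -0.0, 0.0]
force: [0.2, 0.9, -1.3]
finger_gap: 0.692
```

```bash
python3 - <<'E'
from h import *
togo(605,-171.7,150,181)
a=cv2.cvtColor(manip.snapshot("scene"),cv2.COLOR_RGB2BGR);b=cv2.cvtColor(manip.snapshot("top"),cv2.COLOR_RGB2BGR)
cv2.imwrite("pics/p7.png",np.hstack([cv2.resize(a[240:340,130:230],(400,400),interpolation=3),cv2.resize(b[155:255,325:425],(400,400),interpolation=3)]))
E
```

```text
t 7.42 p [ 608.7 -172.7  157.6] phi -178.9 tilt [ 0. -0.] F [ 0.2  0.9 -1.3] gap 59.1 q [ -25.9   35.7   84.8    0.    59.4 -117. ]
 now [3.7 1.1 7.6]  turn z 0.1  after [3.7 1.1 7.6]
```

View pics/p7.png

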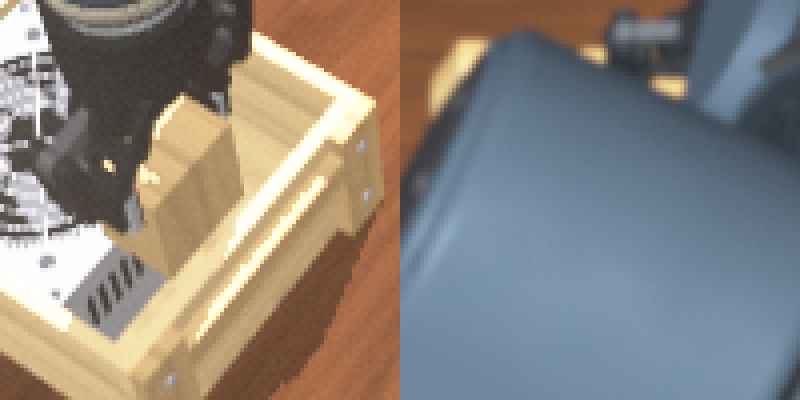

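Left panel: the block's +x face bottom edge runs from (168,280) to (243,190), just above the rim. The wall's inner rim edge runs from (338,105) through (228,240) to (120,362). The unit's +x top edge is visible at about (70,300)-(110,250). The top view is blocked by the arm.

```bash
python3 - <<'E'
from h import *
f=lambda uv,z:ray("scene",crop(uv,(130,240),4),z)
print("face bottom",f([(168,280),(243,190)],.113)); print("-y end bottom far corner",f([(112,240)],.113))
print("rim +x inner",f([(338,105),(228,240),(120,362)],.104))
print("unit +x edge",f([(70,300)],.095))
c=[608.7-3,-172.7]
for x in (-23,23):
  for y in (-30,30): print(x,y,(proj("scene",[c[0]+x,c[1]+y,113])-[130,240])*4+1.5)
E
```

```text
face bottom [[ 626.8 -202.4]
 [ 624.8 -139.7]]
-y end bottom far corner [[ 587.5 -201.6]]
rim +x inner [[ 629.9  -64.6]
 [ 633.5 -163.9]
 [ 632.9 -247.9]]
unit +x edge [[ 584.2 -234.4]]
-23 -30 [[103.7 236.9]]
-23 30 [[179.1 155. ]]
23 -30 [[170.5 282.3]]
23 30 [[245.  197.7]]
```

Request:
{"api": "send_rows", "payload": {
  "motion": [
    {"gripper":50,"travel":[-3,-1,3],"rotation":[0,0,0]},
    {"gripper":50,"travel":[0,0,4],"rotation":[0,0,0]},
    {"gripper":50,"travel":[0,0,4],"rotation":[0,0,0]},
    {"gripper":50,"travel":[0,0,3],"rotation":[0,0,0]},
    {"gripper":50,"travel":[0,0,0],"rotation":[0,0,0]},
    {"gripper":50,"travel":[0,0,0],"rotation":[0,0,0]}
  ]
}}

```text
t: 8.02
tcp_pos: [0.6094, -0.1738, 0.1428]
tool_rot: [-0.009, 1.0, 0.0, -0.002]
force: [-4.3, -0.3, 0.7]
finger_gap: 0.697
```

```bash
python3 - <<'E'
from h import *
togo(608,-171.7,150,181)
E
```

```text
t 8.02 p [ 609.4 -173.8  142.8] phi -178.9 tilt [-0.3  0. ] F [-4.3 -0.3  0.7] gap 59.5 q [ -26.    37.    85.    -0.1   58.2 -117. ]
 now [ 1.4  2.1 -7.2]  turn z 0.1  after [ 1.4  2.1 -7.2]
```

Request:
{"api": "send_rows", "payload": {
  "motion": [
    {"gripper":50,"travel":[4,-1,0],"rotation":[0,0,0]},
    {"gripper":50,"travel":[0,0,4],"rotation":[0,0,0]},
    {"gripper":50,"travel":[0,0,4],"rotation":[0,0,0]},
    {"gripper":50,"travel":[0,0,4],"rotation":[0,0,0]},
    {"gripper":50,"travel":[0,0,0],"rotation":[0,0,0]},
    {"gripper":50,"travel":[0,0,0],"rotation":[0,0,0]}
  ]
}}

```text
t: 8.52
tcp_pos: [0.6076, -0.1748, 0.1307]
tool_rot: [-0.009, 1.0, 0.0, -0.0]
force: [0.6, 0.1, -1.0]
finger_gap: 0.694
```

```bash
python3 - <<'E'
from h import *
togo(607.4,-172.5,56,181)
E
```

```text
t 8.52 p [ 607.6 -174.8  130.7] phi -179.0 tilt [-0.  0.] F [ 0.6  0.1 -1. ] gap 59.3 q [ -26.2   37.7   85.9    0.    56.4 -117.2]
 now [ 0.1  2.2 74.7]  turn z 0.0  after [ 0.1  2.2 74.7]
```

Request:
{"api": "send_rows", "payload": {
  "motion": [
    {"gripper":50,"travel":[0,2.5,8],"rotation":[0,0,0]},
    {"gripper":50,"travel":[0,0,8],"rotation":[0,0,0]},
    {"gripper":50,"travel":[0,0,8],"rotation":[0,0,0]},
    {"gripper":50,"travel":[0,0,8],"rotation":[0,0,0]},
    {"gripper":50,"travel":[0,0,8],"rotation":[0,0,0]},
    {"gripper":50,"travel":[0,0,8],"rotation":[0,0,0]},
    {"gripper":50,"travel":[0,0,8],"rotation":[0,0,0]},
    {"gripper":50,"travel":[0,0,8],"rotation":[0,0,0]},
    {"gripper":50,"travel":[0,0,5],"rotation":[0,0,0]},
    {"gripper":50,"travel":[0,0,0],"rotation":[0,0,0]},
    {"gripper":50,"travel":[0,0,0],"rotation":[0,0,0]}
  ]
}}

```text
t: 9.43
tcp_pos: [0.6074, -0.1724, 0.0619]
tool_rot: [-0.009, 1.0, 0.0, -0.0]
force: [0.4, -0.2, -1.0]
finger_gap: 0.693
```

Request:
{"api": "send_rows", "payload": {
  "motion": [
    {"gripper":50,"travel":[0,0,2],"rotation":[0,0,0]},
    {"gripper":50,"travel":[0,0,1],"rotation":[0,0,0]},
    {"gripper":50,"travel":[0,0,1],"rotation":[0,0,0]},
    {"gripper":50,"travel":[0,0,0],"rotation":[0,0,0]},
    {"gripper":50,"travel":[0,0,0],"rotation":[0,0,0]},
    {"gripper":50,"travel":[0,0,0],"rotation":[0,0,0]}
  ]
}}

```text
t: 9.93
tcp_pos: [0.6076, -0.1725, 0.0585]
tool_rot: [-0.009, 1.0, -0.0, 0.0]
force: [-0.0, 0.7, -1.8]
finger_gap: 0.696
```

```bash
python3 - <<'E'
from h import *
togo(607.4,-172.5,56,181)
E
```

```text
t 9.93 p [ 607.6 -172.5   58.5] phi -179.0 tilt [ 0. -0.] F [-0.   0.7 -1.8] gap 59.5 q [ -26.    43.5   88.1    0.    48.3 -117. ]
 now [ 0.2 -0.   2.5]  turn z 0.0  after [ 0.2 -0.   2.5]
```

Request:
{"api": "send_rows", "payload": {
  "motion": [
    {"gripper":50,"travel":[0,0,1],"rotation":[0,0,0]},
    {"gripper":50,"travel":[0,0,1],"rotation":[0,0,0]},
    {"gripper":50,"travel":[0,0,1],"rotation":[0,0,0]},
    {"gripper":50,"travel":[0,0,0],"rotation":[0,0,0]},
    {"gripper":50,"travel":[0,0,0],"rotation":[0,0,0]},
    {"gripper":50,"travel":[0,0,0],"rotation":[0,0,0]}
  ]
}}

```text
t: 10.43
tcp_pos: [0.6075, -0.1725, 0.0557]
tool_rot: [-0.009, 1.0, -0.0, 0.0]
force: [-0.0, 0.5, 3.5]
finger_gap: 0.693
```

Request:
{"api": "send_rows", "payload": {
  "motion": [
    {"gripper":64,"travel":[0,0,0],"rotation":[0,0,0]},
    {"gripper":70,"travel":[0,0,0],"rotation":[0,0,0]},
    {"gripper":76,"travel":[0,0,0],"rotation":[0,0,0]},
    {"gripper":76,"travel":[0,0,0],"rotation":[0,0,0]},
    {"gripper":76,"travel":[0,0,-8],"rotation":[0,0,0]},
    {"gripper":76,"travel":[0,0,-20],"rotation":[0,0,0]},
    {"gripper":76,"travel":[0,0,-30],"rotation":[0,0,0]},
    {"gripper":76,"travel":[0,0,-36],"rotation":[0,0,0]},
    {"gripper":76,"travel":[0,0,-40],"rotation":[0,0,0]},
    {"gripper":76,"travel":[0,0,-20],"rotation":[0,0,7]},
    {"gripper":76,"travel":[0,0,0],"rotation":[0,0,7]},
    {"gripper":76,"travel":[0,0,0],"rotation":[0,0,7]}
  ]
}}

```text
t: 11.43
tcp_pos: [0.6087, -0.173, 0.2127]
tool_rot: [0.176, 0.984, -0.001, 0.003]
force: [0.3, -0.2, -0.7]
finger_gap: 0.891
```

Request:
{"api": "send_rows", "payload": {
  "motion": [
    {"gripper":76,"travel":[0,0,0],"rotation":[0,0,7]},
    {"gripper":76,"travel":[0,0,0],"rotation":[0,0,7]},
    {"gripper":76,"travel":[0,0,0],"rotation":[0,0,7]},
    {"gripper":76,"travel":[0,0,0],"rotation":[0,0,7]},
    {"gripper":76,"travel":[0,0,0],"rotation":[0,0,7]},
    {"gripper":76,"travel":[0,0,0],"rotation":[0,0,7]},
    {"gripper":76,"travel":[0,0,0],"rotation":[0,0,7]},
    {"gripper":60,"travel":[0,0,0],"rotation":[0,0,7]},
    {"gripper":52,"travel":[0,0,0],"rotation":[0,0,7]},
    {"gripper":52,"travel":[0,0,0],"rotation":[0,0,4]},
    {"gripper":52,"travel":[0,0,0],"rotation":[0,0,0]}
  ]
}}

```text
t: 12.35
tcp_pos: [0.6074, -0.1724, 0.2098]
tool_rot: [0.688, 0.725, 0.0, 0.0]
force: [-0.3, -0.3, 0.1]
finger_gap: 0.61
```

```bash
python3 - <<'E'
from h import *
togo(480,302.3,190,93)
E
```

```text
t 12.35 p [ 607.4 -172.4  209.8] phi 93.0 tilt [ 0. -0.] F [-0.3 -0.3  0.1] gap 52.1 q [-26.   32.1  82.4   0.   65.5 -28.9]
 now [ 480.7 -102.6   19.7]  turn z -0.0  after [ 480.7 -102.4   19.7]
```

Request:
{"api": "send_rows", "payload": {
  "motion": [
    {"gripper":52,"travel":[20,-4,0],"rotation":[0,0,0]},
    {"gripper":52,"travel":[38,-8,0],"rotation":[0,0,0]},
    {"gripper":52,"travel":[40,-8,0],"rotation":[0,0,0]},
    {"gripper":52,"travel":[40,-9,0],"rotation":[0,0,0]},
    {"gripper":52,"travel":[40,-9,0],"rotation":[0,0,0]},
    {"gripper":52,"travel":[40,-9,0],"rotation":[0,0,0]},
    {"gripper":52,"travel":[40,-9,0],"rotation":[0,0,0]},
    {"gripper":52,"travel":[40,-9,0],"rotation":[0,0,0]},
    {"gripper":52,"travel":[40,-9,0],"rotation":[0,0,0]},
    {"gripper":52,"travel":[40,-9,0],"rotation":[0,0,0]},
    {"gripper":52,"travel":[40,-9,0],"rotation":[0,0,0]},
    {"gripper":52,"travel":[40,-9,0],"rotation":[0,0,0]}
  ]
}}

```text
t: 13.35
tcp_pos: [0.4815, 0.2814, 0.2099]
tool_rot: [0.687, 0.726, 0.0, 0.0]
force: [0.5, -0.5, -0.5]
finger_gap: 0.608
```

Request:
{"api": "send_rows", "payload": {
  "motion": [
    {"gripper":52,"travel":[15,-1,10],"rotation":[0,0,0]},
    {"gripper":52,"travel":[7,0,20],"rotation":[0,0,0]},
    {"gripper":52,"travel":[0,0,20],"rotation":[0,0,0]},
    {"gripper":52,"travel":[0,0,20],"rotation":[0,0,0]},
    {"gripper":52,"travel":[0,0,0],"rotation":[0,0,0]},
    {"gripper":52,"travel":[0,0,0],"rotation":[0,0,0]}
  ]
}}

```text
t: 13.85
tcp_pos: [0.4796, 0.3013, 0.1389]
tool_rot: [0.688, 0.726, -0.001, -0.001]
force: [0.3, 0.0, 1.1]
finger_gap: 0.611
```

```bash
python3 - <<'E'
from h import *
togo(480,302.3,46,93)
a=cv2.cvtColor(manip.snapshot("scene"),cv2.COLOR_RGB2BGR)
cv2.imwrite("pics/p8.png",np.hstack([cv2.resize(a[215:345,85:230],(446,400),interpolation=3),cv2.resize(a[100:200,205:305],(400,400),interpolation=3)])[:,:])
b=cv2.imread("pics/p8.png");cv2.imwrite("pics/p8.png",b[:,46:])
E
```

```text
t 13.85 p [479.6 301.3 138.9] phi 93.1 tilt [-0.1 -0. ] F [0.3 0.  1.1] gap 52.2 q [20.8 32.9 95.4  0.  51.8 17.7]
 now [ 1.1  0.7 92.9]  turn z 0.1  after [ 1.1  0.7 92.9]
```

View pics/p8.png

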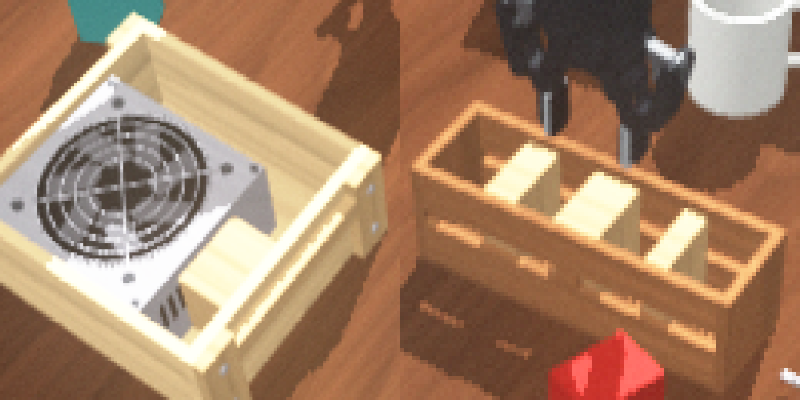

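The thick block sits upright in the wide gap. In the right panel the fingertips are at (551,130) and (628,160), behind the middle block's top back corners at (595,172) and (640,183).

```bash
python3 - <<'E'
from h import *
f=lambda uv,z:ray("scene",crop(uv,(205-100,100),4),z)
print("slim back corners",f([(595,172),(640,183)],.084),"thin-left",f([(530,143),(560,153)],.084),"right",f([(688,208),(708,214)],.084))
print("tips",f([(551,131),(628,161)],.142),f([(551,131),(628,161)],.147))
print("thick top", ray("scene",(np.array([(225,218),(180,285),(278,262)])+[46.5,.5])/3.0769+[84.5,214.5],.087))
E
```

```text
slim back corners [[461.7 329.2]
 [494.  338.1]] thin-left [[406.4 327.4]
 [430.1 331.1]] right [[535.3 336.3]
 [549.9 339.3]]
tips [[449.8 294.8]
 [509.  300.1]] [[453.1 290.4]
 [512.  295.6]]
thick top [[ 578.6 -148.5]
 [ 587.8 -206.2]
 [ 632.2 -154.1]]
```

Request:
{"api": "send_rows", "payload": {
  "motion": [
    {"gripper":52,"travel":[1,0,15],"rotation":[0,0,0]},
    {"gripper":52,"travel":[0,0,20],"rotation":[0,0,0]},
    {"gripper":52,"travel":[0,0,10],"rotation":[0,0,0]},
    {"gripper":52,"travel":[0,0,10],"rotation":[0,0,0]},
    {"gripper":52,"travel":[0,0,10],"rotation":[0,0,0]},
    {"gripper":52,"travel":[0,0,10],"rotation":[0,0,0]},
    {"gripper":52,"travel":[0,0,10],"rotation":[0,0,0]},
    {"gripper":52,"travel":[0,0,6],"rotation":[0,0,0]},
    {"gripper":52,"travel":[0,0,0],"rotation":[0,0,0]},
    {"gripper":52,"travel":[0,0,0],"rotation":[0,0,0]}
  ]
}}

```text
t: 14.73
tcp_pos: [0.48, 0.3024, 0.0479]
tool_rot: [0.688, 0.726, -0.0, -0.0]
force: [-1.0, 0.4, -0.1]
finger_gap: 0.609
```

Request:
{"api": "send_rows", "payload": {
  "motion": [
    {"gripper":46,"travel":[0,0,0],"rotation":[0,0,0]},
    {"gripper":42,"travel":[0,0,0],"rotation":[0,0,0]},
    {"gripper":38,"travel":[0,0,0],"rotation":[0,0,0]},
    {"gripper":34,"travel":[0,0,0],"rotation":[0,0,0]},
    {"gripper":28,"travel":[0,0,0],"rotation":[0,0,0]},
    {"gripper":28,"travel":[0,0,0],"rotation":[0,0,0]},
    {"gripper":28,"travel":[0,0,0],"rotation":[0,0,0]},
    {"gripper":28,"travel":[0,0,0],"rotation":[0,0,0]}
  ]
}}

```text
t: 15.4
tcp_pos: [0.4803, 0.3026, 0.0489]
tool_rot: [0.688, 0.726, 0.0, 0.0]
force: [-1.1, -0.2, 5.8]
finger_gap: 0.416
```

```bash
python3 - <<'E'
from h import *
togo(480,302.3,46,93)
E
```

```text
t 15.4 p [480.3 302.6  48.9] phi 93.0 tilt [0. 0.] F [-1.1 -0.2  5.8] gap 35.5 q [20.9 41.2 98.1  0.  40.7 17.9]
 now [-0.3 -0.4  2.9]  turn z 0.0  after [-0.3 -0.4  2.9]
```

Request:
{"api": "send_rows", "payload": {
  "motion": [
    {"gripper":28,"travel":[0,0,-10],"rotation":[0,0,0]},
    {"gripper":28,"travel":[0,0,-20],"rotation":[0,0,0]},
    {"gripper":28,"travel":[0,0,-30],"rotation":[0,0,0]},
    {"gripper":28,"travel":[0,0,-35],"rotation":[0,0,0]},
    {"gripper":28,"travel":[0,0,-35],"rotation":[0,0,0]},
    {"gripper":28,"travel":[0,0,-10],"rotation":[0,0,0]},
    {"gripper":28,"travel":[-20,-2,0],"rotation":[0,0,0]},
    {"gripper":28,"travel":[-36,-5,0],"rotation":[0,0,0]},
    {"gripper":28,"travel":[-36,-5,0],"rotation":[0,0,0]},
    {"gripper":28,"travel":[-36,-5,0],"rotation":[0,0,0]},
    {"gripper":28,"travel":[-36,-5,0],"rotation":[0,0,0]},
    {"gripper":28,"travel":[-36,-5,0],"rotation":[0,0,0]}
  ]
}}

```text
t: 16.4
tcp_pos: [0.4628, 0.0999, 0.1881]
tool_rot: [0.688, 0.726, -0.0, -0.0]
force: [0.5, -1.9, -1.3]
finger_gap: 0.416
```

Request:
{"api": "send_rows", "payload": {
  "motion": [
    {"gripper":28,"travel":[-25,-4,0],"rotation":[0,0,0]},
    {"gripper":28,"travel":[-13,-2,20],"rotation":[0,0,0]},
    {"gripper":28,"travel":[0,0,30],"rotation":[0,0,0]},
    {"gripper":28,"travel":[0,0,30],"rotation":[0,0,0]},
    {"gripper":28,"travel":[0,0,30],"rotation":[0,0,0]},
    {"gripper":28,"travel":[0,0,20],"rotation":[0,0,0]},
    {"gripper":28,"travel":[0,0,7],"rotation":[0,0,0]},
    {"gripper":28,"travel":[0,0,0],"rotation":[0,0,0]},
    {"gripper":28,"travel":[0,0,0],"rotation":[0,0,0]}
  ]
}}

```text
t: 17.15
tcp_pos: [0.4599, 0.0631, 0.0515]
tool_rot: [0.688, 0.726, -0.0, -0.0]
force: [-0.1, 0.1, -0.1]
finger_gap: 0.42
```

```bash
python3 - <<'E'
from h import *
togo(460,63,43,93)
E
```

```text
t 17.15 p [459.9  63.1  51.5] phi 93.0 tilt [-0.  0.] F [-0.1  0.1 -0.1] gap 35.8 q [ -6.   36.9 113.   -0.   30.1  -9.1]
 now [-0.1  0.1  8.5]  turn z 0.0  after [-0.1  0.1  8.5]
```

Request:
{"api": "send_rows", "payload": {
  "motion": [
    {"gripper":28,"travel":[0,0,3],"rotation":[0,0,0]},
    {"gripper":28,"travel":[0,0,2],"rotation":[0,0,0]},
    {"gripper":28,"travel":[0,0,1],"rotation":[0,0,0]},
    {"gripper":28,"travel":[0,0,1],"rotation":[0,0,0]},
    {"gripper":28,"travel":[0,0,1],"rotation":[0,0,0]},
    {"gripper":28,"travel":[0,0,0.5],"rotation":[0,0,0]},
    {"gripper":28,"travel":[0,0,0],"rotation":[0,0,0]},
    {"gripper":28,"travel":[0,0,0],"rotation":[0,0,0]}
  ]
}}

```text
t: 17.82
tcp_pos: [0.4599, 0.0631, 0.0429]
tool_rot: [0.688, 0.726, 0.0, 0.0]
force: [0.1, -0.4, 0.1]
finger_gap: 0.411
```

Request:
{"api": "send_rows", "payload": {
  "motion": [
    {"gripper":28,"travel":[0,0,0.7],"rotation":[0,0,0]},
    {"gripper":28,"travel":[0,0,0.5],"rotation":[0,0,0]},
    {"gripper":28,"travel":[0,0,0],"rotation":[0,0,0]},
    {"gripper":28,"travel":[0,0,0],"rotation":[0,0,0]}
  ]
}}

```text
t: 18.15
tcp_pos: [0.4598, 0.0631, 0.0428]
tool_rot: [0.688, 0.726, 0.0, 0.0]
force: [-1.9, 0.0, 11.4]
finger_gap: 0.42
```

Request:
{"api": "send_rows", "payload": {
  "motion": [
    {"gripper":40,"travel":[0,0,0],"rotation":[0,0,0]},
    {"gripper":48,"travel":[0,0,0],"rotation":[0,0,0]},
    {"gripper":60,"travel":[0,0,0],"rotation":[0,0,0]},
    {"gripper":60,"travel":[0,0,0],"rotation":[0,0,0]},
    {"gripper":60,"travel":[0,0,-10],"rotation":[0,0,0]},
    {"gripper":60,"travel":[0,0,-25],"rotation":[0,0,0]},
    {"gripper":60,"travel":[0,0,-35],"rotation":[0,0,0]},
    {"gripper":85,"travel":[0,0,-10],"rotation":[0,0,0]},
    {"gripper":85,"travel":[0,0,0],"rotation":[0,0,-7]},
    {"gripper":85,"travel":[0,0,0],"rotation":[0,0,-7]},
    {"gripper":85,"travel":[0,0,0],"rotation":[0,0,-7]},
    {"gripper":85,"travel":[0,0,0],"rotation":[0,0,-7]}
  ]
}}

```text
t: 19.15
tcp_pos: [0.4597, 0.0631, 0.1216]
tool_rot: [0.489, 0.872, -0.0, -0.0]
force: [0.0, -0.1, -0.0]
finger_gap: 0.994
```

Request:
{"api": "send_rows", "payload": {
  "motion": [
    {"gripper":85,"travel":[0,0,0],"rotation":[0,0,-7]},
    {"gripper":85,"travel":[0,0,0],"rotation":[0,0,-7]},
    {"gripper":85,"travel":[0,0,0],"rotation":[0,0,-7]},
    {"gripper":85,"travel":[0,0,0],"rotation":[0,0,-7]},
    {"gripper":85,"travel":[0,0,0],"rotation":[0,0,-7]},
    {"gripper":85,"travel":[0,0,0],"rotation":[0,0,-7]},
    {"gripper":85,"travel":[0,0,0],"rotation":[0,0,-7]},
    {"gripper":85,"travel":[0,0,0],"rotation":[0,0,-7]},
    {"gripper":85,"travel":[0,0,0],"rotation":[0,0,-6]},
    {"gripper":85,"travel":[0,0,0],"rotation":[0,0,0]},
    {"gripper":85,"travel":[0,0,0],"rotation":[0,0,0]}
  ]
}}

```text
t: 20.07
tcp_pos: [0.4596, 0.0631, 0.1214]
tool_rot: [-0.025, 1.0, 0.0, -0.0]
force: [-0.1, 0.3, 0.2]
finger_gap: 0.995
```

```bash
python3 - <<'E'
from h import *
togo(459.9,63.1,46,183)
a=cv2.cvtColor(manip.snapshot("scene"),cv2.COLOR_RGB2BGR)
cv2.imwrite("pics/p9.png",cv2.resize(a[130:280,130:330],(800,600),interpolation=3))
E
```

```text
t 20.07 p [459.6  63.1 121.4] phi -177.1 tilt [-0.  0.] F [-0.1  0.3  0.2] gap 85.0 q [ -6.   28.7 110.7   0.   40.6 -98.9]
 now [-0.3  0.  75.4]  turn z -0.1  after [-0.3  0.  75.4]
```

View pics/p9.png

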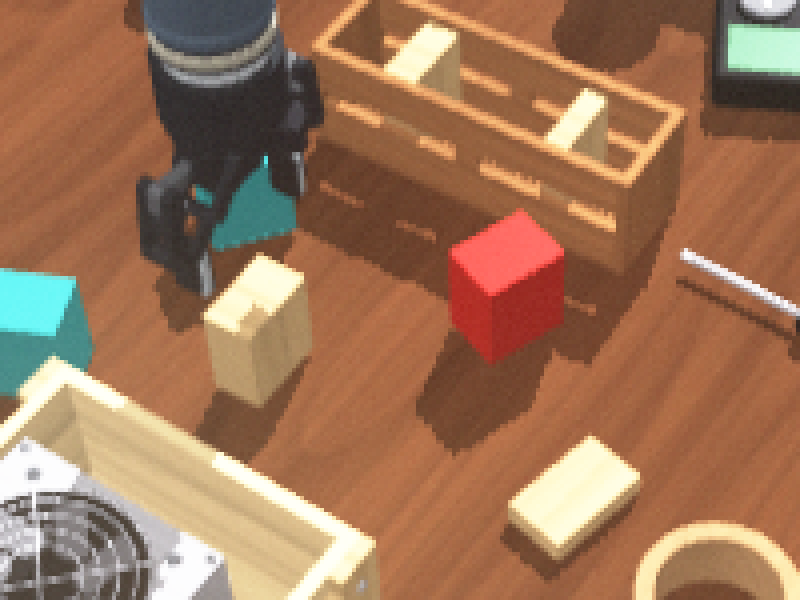

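The slim block stands upright on the desk and the two spares are undisturbed. Now I regrip it by its ends.

Request:
{"api": "send_rows", "payload": {
  "motion": [
    {"gripper":85,"travel":[0,0,20],"rotation":[0,0,0]},
    {"gripper":85,"travel":[0,0,25],"rotation":[0,0,0]},
    {"gripper":85,"travel":[0,0,20],"rotation":[0,0,0]},
    {"gripper":85,"travel":[0,0,10],"rotation":[0,0,0]},
    {"gripper":75,"travel":[0,0,0],"rotation":[0,0,0]},
    {"gripper":68,"travel":[0,0,0],"rotation":[0,0,0]},
    {"gripper":64,"travel":[0,0,0],"rotation":[0,0,0]},
    {"gripper":60,"travel":[0,0,0],"rotation":[0,0,0]},
    {"gripper":50,"travel":[0,0,0],"rotation":[0,0,0]},
    {"gripper":50,"travel":[0,0,0],"rotation":[0,0,0]},
    {"gripper":50,"travel":[0,0,0],"rotation":[0,0,0]},
    {"gripper":50,"travel":[0,0,0],"rotation":[0,0,0]}
  ]
}}

```text
t: 21.12
tcp_pos: [0.4606, 0.0631, 0.0476]
tool_rot: [-0.026, 1.0, -0.0, 0.001]
force: [-0.1, 0.4, 5.8]
finger_gap: 0.7
```

```bash
python3 - <<'E'
from h import *
togo(459.9,63.1,46,183)
E
```

```text
t 21.12 p [460.6  63.1  47.6] phi -177.0 tilt [ 0.1 -0. ] F [-0.1  0.4  5.8] gap 59.8 q [ -6.   37.4 113.1   0.   29.4 -99.1]
 now [0.7 0.1 1.6]  turn z 0.0  after [0.7 0.1 1.6]
```

Request:
{"api": "send_rows", "payload": {
  "motion": [
    {"gripper":50,"travel":[0,0,-15],"rotation":[0,0,0]},
    {"gripper":50,"travel":[0,0,-30],"rotation":[0,0,0]},
    {"gripper":50,"travel":[0,0,-35],"rotation":[0,0,0]},
    {"gripper":50,"travel":[0,0,-35],"rotation":[0,0,7]},
    {"gripper":50,"travel":[0,0,-20],"rotation":[0,0,7]},
    {"gripper":50,"travel":[0,0,0],"rotation":[0,0,7]},
    {"gripper":50,"travel":[0,0,0],"rotation":[0,0,7]},
    {"gripper":50,"travel":[0,0,0],"rotation":[0,0,7]},
    {"gripper":50,"travel":[0,0,0],"rotation":[0,0,7]},
    {"gripper":50,"travel":[0,0,0],"rotation":[0,0,7]},
    {"gripper":50,"travel":[0,0,0],"rotation":[0,0,7]},
    {"gripper":50,"travel":[0,0,0],"rotation":[0,0,7]}
  ]
}}

```text
t: 22.12
tcp_pos: [0.4594, 0.0631, 0.1817]
tool_rot: [0.502, 0.865, -0.0, -0.0]
force: [-0.1, -0.3, -0.1]
finger_gap: 0.695
```

Request:
{"api": "send_rows", "payload": {
  "motion": [
    {"gripper":50,"travel":[0,0,0],"rotation":[0,0,7]},
    {"gripper":50,"travel":[0,0,0],"rotation":[0,0,7]},
    {"gripper":50,"travel":[0,0,0],"rotation":[0,0,7]},
    {"gripper":50,"travel":[0,0,0],"rotation":[0,0,7]},
    {"gripper":50,"travel":[0,0,0],"rotation":[0,0,1]},
    {"gripper":50,"travel":[-15,5,0],"rotation":[0,0,0]},
    {"gripper":50,"travel":[-32,9,0],"rotation":[0,0,0]},
    {"gripper":50,"travel":[-32,9,0],"rotation":[0,0,0]},
    {"gripper":50,"travel":[-32,9,0],"rotation":[0,0,0]},
    {"gripper":50,"travel":[-25,6,0],"rotation":[0,0,0]},
    {"gripper":50,"travel":[-13,3,0],"rotation":[0,0,0]},
    {"gripper":50,"travel":[0,0,0],"rotation":[0,0,0]}
  ]
}}

```text
t: 23.12
tcp_pos: [0.5046, -0.0878, 0.1817]
tool_rot: [0.701, 0.713, 0.0, 0.001]
force: [0.5, 0.9, -0.7]
finger_gap: 0.696
```

Request:
{"api": "send_rows", "payload": {
  "motion": [
    {"gripper":50,"travel":[0,0,10],"rotation":[0,0,0]},
    {"gripper":50,"travel":[0,0,12],"rotation":[0,0,0]},
    {"gripper":50,"travel":[0,0,8],"rotation":[0,0,0]},
    {"gripper":50,"travel":[0,0,0],"rotation":[0,0,0]},
    {"gripper":50,"travel":[0,0,0],"rotation":[0,0,0]}
  ]
}}

```text
t: 23.53
tcp_pos: [0.5025, -0.0837, 0.1508]
tool_rot: [0.7, 0.714, -0.0, -0.001]
force: [0.4, 0.4, -0.4]
finger_gap: 0.696
```

```bash
python3 - <<'E'
from h import *
togo(504,-84.5,155,91)
a=cv2.cvtColor(manip.snapshot("scene"),cv2.COLOR_RGB2BGR)
cv2.imwrite("pics/p10.png",cv2.resize(a[205:345,85:230],(725,700),interpolation=3)[:600])
E
```

```text
t 23.53 p [502.5 -83.7 150.8] phi 91.1 tilt [-0.1  0.1] F [ 0.4  0.4 -0.4] gap 59.4 q [-22.   28.3 103.    0.   48.9 -23.2]
 now [-0.8  1.5 -4.2]  turn z 0.1  after [-0.8  1.5 -4.2]
```

View pics/p10.png

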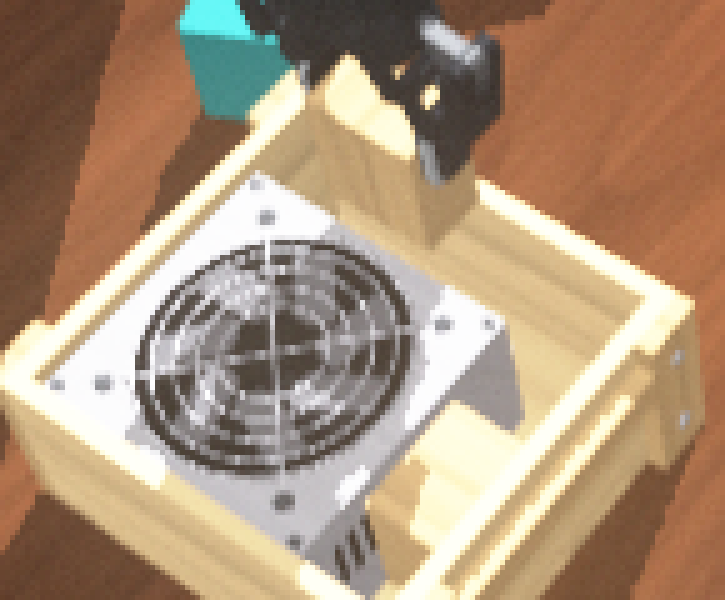

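The slim block hovers over the narrow gap. Its -y face foot corner is at about (428,250), and the unit's +y top edge runs from (258,175) to (505,325). The +y inner rim runs from (478,205) to (650,303). The thick block is in place at (410-500, 410-540).

```bash
python3 - <<'E'
from h import *
f=lambda uv,z:ray("scene",crop(uv,(85,205),5),z)
print("block -y face foot",f([(428,250),(325,185)],.105)); print("unit +y edge",f([(258,175),(380,249),(505,325)],.095)); print("rim +y inner",f([(478,205),(560,252),(648,303)],.104))
print("+x+y foot corner",f([(476,198)],.105))
for x in(-30,30):print((proj("scene",[502.5+x,-83.2-18,105])-[85,205])*5+2)
E
```

```text
block -y face foot [[530.1 -97.9]
 [467.3 -97.8]]
unit +y edge [[ 431.4 -107. ]
 [ 506.2 -105.7]
 [ 579.4 -104.4]]
rim +y inner [[532.1 -65.7]
 [579.4 -64.3]
 [628.9 -63.2]]
+x+y foot corner [[529.4 -63.7]]
[[328.3 195.3]]
[[427.1 257.5]]
```

Request:
{"api": "send_rows", "payload": {
  "motion": [
    {"gripper":50,"travel":[-3.5,3,0],"rotation":[0,0,0]},
    {"gripper":50,"travel":[0,0,3],"rotation":[0,0,0]},
    {"gripper":50,"travel":[0,0,3],"rotation":[0,0,0]},
    {"gripper":50,"travel":[0,0,3],"rotation":[0,0,0]},
    {"gripper":50,"travel":[0,0,3],"rotation":[0,0,0]},
    {"gripper":50,"travel":[0,0,0],"rotation":[0,0,0]},
    {"gripper":50,"travel":[0,0,0],"rotation":[0,0,0]}
  ]
}}

```text
t: 24.17
tcp_pos: [0.5063, -0.0883, 0.1394]
tool_rot: [0.701, 0.713, 0.0, -0.0]
force: [0.3, 2.0, -0.0]
finger_gap: 0.695
```

```bash
python3 - <<'E'
from h import *
togo(505,-86.5,57,91)
E
```

```text
t 24.17 p [506.3 -88.3 139.4] phi 91.0 tilt [-0.  0.] F [ 0.3  2.  -0. ] gap 59.4 q [-22.4  29.7 102.9   0.   47.5 -23.4]
 now [ 1.8 -1.2 82.4]  turn z 0.0  after [ 1.8 -1.2 82.4]
```

Request:
{"api": "send_rows", "payload": {
  "motion": [
    {"gripper":50,"travel":[1.5,-1,0],"rotation":[0,0,0]},
    {"gripper":50,"travel":[0,0,4],"rotation":[0,0,0]},
    {"gripper":50,"travel":[0,0,4],"rotation":[0,0,0]},
    {"gripper":50,"travel":[0,0,4],"rotation":[0,0,0]},
    {"gripper":50,"travel":[0,0,0],"rotation":[0,0,0]},
    {"gripper":50,"travel":[0,0,0],"rotation":[0,0,0]}
  ]
}}

```text
t: 24.67
tcp_pos: [0.5047, -0.0865, 0.1268]
tool_rot: [0.701, 0.713, -0.0, -0.001]
force: [0.6, 4.3, -2.8]
finger_gap: 0.696
```

```bash
python3 - <<'E'
from h import *
togo(505,-86.5,57,91)
E
```

```text
t 24.67 p [504.7 -86.5 126.8] phi 91.0 tilt [-0.1  0.1] F [ 0.6  4.3 -2.8] gap 59.5 q [-22.3  30.8 103.7   0.   45.7 -23.3]
 now [-0.1  0.4 69.8]  turn z 0.0  after [-0.1  0.4 69.8]
```

Request:
{"api": "send_rows", "payload": {
  "motion": [
    {"gripper":50,"travel":[2,0,0],"rotation":[0,0,0]},
    {"gripper":50,"travel":[0,0,3],"rotation":[0,0,0]},
    {"gripper":50,"travel":[0,0,3],"rotation":[0,0,0]},
    {"gripper":50,"travel":[0,0,0],"rotation":[0,0,0]},
    {"gripper":50,"travel":[0,0,0],"rotation":[0,0,0]}
  ]
}}

```text
t: 25.08
tcp_pos: [0.5056, -0.0855, 0.1215]
tool_rot: [0.701, 0.713, -0.0, 0.0]
force: [0.3, -0.1, -1.0]
finger_gap: 0.693
```

```bash
python3 - <<'E'
from h import *
togo(505,-84.5,57,91)
E
```

```text
t 25.08 p [505.6 -85.5 121.5] phi 91.0 tilt [ 0. -0.] F [ 0.3 -0.1 -1. ] gap 59.2 q [-22.1  31.3 103.9  -0.   44.8 -23.1]
 now [ 1.1 -0.6 64.5]  turn z 0.0  after [ 1.1 -0.6 64.5]
```

Request:
{"api": "send_rows", "payload": {
  "motion": [
    {"gripper":50,"travel":[0.8,0,5],"rotation":[0,0,0]},
    {"gripper":50,"travel":[0,0,6],"rotation":[0,0,0]},
    {"gripper":50,"travel":[0,0,7],"rotation":[0,0,0]},
    {"gripper":50,"travel":[0,0,7],"rotation":[0,0,0]},
    {"gripper":50,"travel":[0,0,7],"rotation":[0,0,0]},
    {"gripper":50,"travel":[0,0,7],"rotation":[0,0,0]},
    {"gripper":50,"travel":[0,0,7],"rotation":[0,0,0]},
    {"gripper":50,"travel":[0,0,7],"rotation":[0,0,0]},
    {"gripper":50,"travel":[0,0,5],"rotation":[0,0,0]},
    {"gripper":50,"travel":[0,0,0],"rotation":[0,0,0]},
    {"gripper":50,"travel":[0,0,0],"rotation":[0,0,0]}
  ]
}}

```text
t: 26.0
tcp_pos: [0.5053, -0.0843, 0.0632]
tool_rot: [0.701, 0.714, -0.0, -0.0]
force: [1.0, 0.3, -1.0]
finger_gap: 0.695
```

Request:
{"api": "send_rows", "payload": {
  "motion": [
    {"gripper":50,"travel":[0,0,2],"rotation":[0,0,0]},
    {"gripper":50,"travel":[0,0,1],"rotation":[0,0,0]},
    {"gripper":50,"travel":[0,0,1],"rotation":[0,0,0]},
    {"gripper":50,"travel":[0,0,0],"rotation":[0,0,0]},
    {"gripper":50,"travel":[0,0,0],"rotation":[0,0,0]},
    {"gripper":50,"travel":[0,0,0],"rotation":[0,0,0]}
  ]
}}

```text
t: 26.5
tcp_pos: [0.5056, -0.0844, 0.0598]
tool_rot: [0.701, 0.714, 0.0, 0.0]
force: [-0.5, 0.0, -0.9]
finger_gap: 0.692
```

Request:
{"api": "send_rows", "payload": {
  "motion": [
    {"gripper":50,"travel":[0,0,1],"rotation":[0,0,0]},
    {"gripper":50,"travel":[0,0,1],"rotation":[0,0,0]},
    {"gripper":50,"travel":[0,0,1],"rotation":[0,0,0]},
    {"gripper":50,"travel":[0,0,0],"rotation":[0,0,0]},
    {"gripper":50,"travel":[0,0,0],"rotation":[0,0,0]},
    {"gripper":50,"travel":[0,0,0],"rotation":[0,0,0]}
  ]
}}

```text
t: 27.0
tcp_pos: [0.5055, -0.0843, 0.0567]
tool_rot: [0.701, 0.713, 0.0, 0.0]
force: [-0.6, -0.2, 1.1]
finger_gap: 0.69
```

Request:
{"api": "send_rows", "payload": {
  "motion": [
    {"gripper":50,"travel":[0,0,0.7],"rotation":[0,0,0]},
    {"gripper":50,"travel":[0,0,0],"rotation":[0,0,0]},
    {"gripper":50,"travel":[0,0,0],"rotation":[0,0,0]}
  ]
}}

```text
t: 27.25
tcp_pos: [0.5055, -0.0843, 0.0566]
tool_rot: [0.701, 0.713, 0.0, 0.0]
force: [-0.6, -0.3, 6.9]
finger_gap: 0.695
```

Request:
{"api": "send_rows", "payload": {
  "motion": [
    {"gripper":64,"travel":[0,0,0],"rotation":[0,0,0]},
    {"gripper":70,"travel":[0,0,0],"rotation":[0,0,0]},
    {"gripper":76,"travel":[0,0,0],"rotation":[0,0,0]},
    {"gripper":76,"travel":[0,0,0],"rotation":[0,0,0]},
    {"gripper":76,"travel":[0,0,-8],"rotation":[0,0,0]},
    {"gripper":76,"travel":[0,0,-20],"rotation":[0,0,0]},
    {"gripper":76,"travel":[0,0,-30],"rotation":[0,0,0]},
    {"gripper":76,"travel":[0,0,-35],"rotation":[0,0,0]},
    {"gripper":76,"travel":[0,0,-35],"rotation":[0,0,0]},
    {"gripper":76,"travel":[0,0,-35],"rotation":[0,0,0]},
    {"gripper":76,"travel":[0,0,-10],"rotation":[0,0,0]},
    {"gripper":76,"travel":[-20,0,0],"rotation":[0,0,0]}
  ]
}}

```text
t: 28.25
tcp_pos: [0.5072, -0.1027, 0.2333]
tool_rot: [0.7, 0.715, 0.002, 0.003]
force: [0.5, -1.5, -0.0]
finger_gap: 0.889
```

Request:
{"api": "send_rows", "payload": {
  "motion": [
    {"gripper":76,"travel":[-35,-3,0],"rotation":[0,0,0]},
    {"gripper":76,"travel":[-35,-3,0],"rotation":[0,0,0]},
    {"gripper":76,"travel":[-35,-3,0],"rotation":[0,0,0]},
    {"gripper":76,"travel":[-35,-3,0],"rotation":[0,0,0]},
    {"gripper":76,"travel":[-35,-3,0],"rotation":[0,0,0]},
    {"gripper":76,"travel":[-35,-3,0],"rotation":[0,0,0]},
    {"gripper":76,"travel":[-35,-3,0],"rotation":[0,0,0]},
    {"gripper":76,"travel":[-35,-3,0],"rotation":[0,0,0]},
    {"gripper":76,"travel":[-35,-5,0],"rotation":[0,0,0]},
    {"gripper":76,"travel":[-35,-5,0],"rotation":[0,0,0]},
    {"gripper":76,"travel":[-35,-5,0],"rotation":[0,0,0]},
    {"gripper":76,"travel":[-15,0,0],"rotation":[0,0,0]}
  ]
}}

```text
t: 29.25
tcp_pos: [0.4724, -0.5099, 0.2292]
tool_rot: [0.702, 0.712, -0.001, 0.001]
force: [0.6, -0.1, -0.3]
finger_gap: 0.886
```

Request:
{"api": "send_rows", "payload": {
  "motion": [
    {"gripper":76,"travel":[0,0,0],"rotation":[0,0,0]},
    {"gripper":76,"travel":[0,0,0],"rotation":[0,0,0]}
  ]
}}

```text
t: 29.42
tcp_pos: [0.4734, -0.5051, 0.2286]
tool_rot: [0.701, 0.713, 0.0, -0.001]
force: [-0.4, 0.3, -0.2]
finger_gap: 0.891
```

```bash
python3 - <<'E'
from h import *
togo(505,-84.5,57,91)
a=cv2.cvtColor(manip.snapshot("scene"),cv2.COLOR_RGB2BGR);b=cv2.cvtColor(manip.snapshot("top"),cv2.COLOR_RGB2BGR)
cv2.imwrite("pics/p11.png",np.vstack([np.hstack([cv2.resize(a[215:345,85:215],(400,400),interpolation=3),cv2.resize(b[160:265,330:435],(400,400),interpolation=3)]),cv2.resize(b[60:300,:],(427,200)) [:, :].copy() if 0 else np.hstack([cv2.resize(b[60:300],(400,188)),cv2.resize(a[80:320],(400,188))])]))
E
```

```text
t 29.42 p [ 473.4 -505.1  228.6] phi 91.0 tilt [-0.   0.1] F [-0.4  0.3 -0.2] gap 76.1 q [-56.1  35.8  71.6   0.   72.7 -57.1]
 now [419.8  38.6 172.2]  turn z -0.0  after [419.8  39.  172.2]
```

View pics/p11.png

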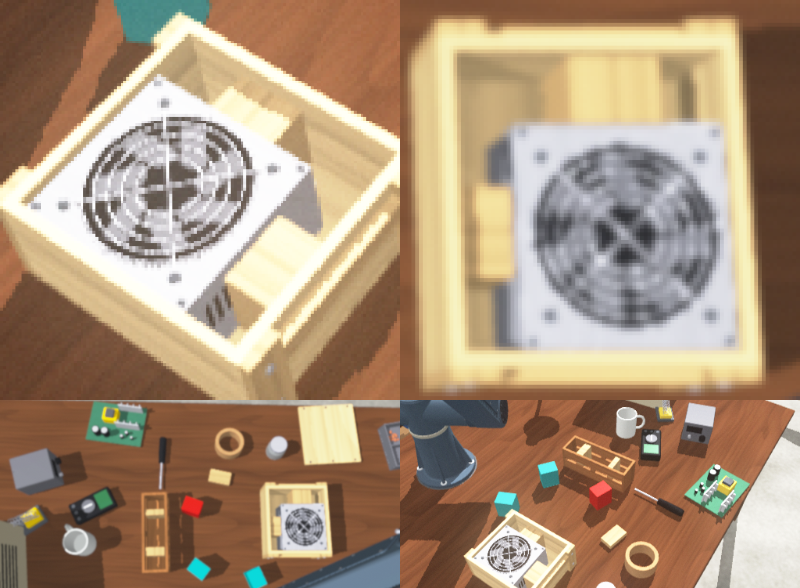

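The final views show both blocks upright in their gaps and within about 3 mm of the middle of the unit's sides. In the top crop, the thick block's centre is at column 614 against 620 for the unit, and the slim block's is at row 232 against 237. The unit is in its corner and nothing else has moved.

```bash
python3 -c "
from station import manip
print(manip.sign_off())"
```

```text
the job is handed in; nothing more can be done
None
```

Both pine blocks are in place in the crate, and I handed the job in at about 29.5 s of the 70 s allowed.

- **Thick block:** I gripped the 46 mm block by its ends and set it down in the wide gap. It brushed the +x wall on the way in (about 4 N), so I backed off and re-centred it.
- **Slim block:** I lifted the 36 mm block out of the rack by its broad faces and stood it on the clear desk. I then regripped it by its ends and set it down in the narrow gap. It touched the power supply on the way in (about 4 N), and I re-centred it the same way.
- **Release:** I let go of each block only after feeling floor contact, at 3.5 N for the thick block and 6.9 N for the slim one. The highest force reading I saw was about 11 N, when standing the slim block on the desk.

**Last checks:** the final top and scene pictures show both blocks upright and within about 3 mm of the middle of their sides. The power supply is in its corner, the two spares are in the rack, nothing else on the desk has visibly moved, and the arm is well clear.

**Disagreement:** the two cameras differed by 3 to 6 mm in places on where the crate and blocks stood. I settled the final fit by contact forces instead of the pictures alone.

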